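# Click the brake preload dial one notch and snap the brake on

## Task

On the brake test mount, turn the big knurled dial clockwise (seen from above) with a fingertip pressed on it until it clicks into the next detent, so that its steel index line rests at the middle mark, the short bar. Only then push the steel lever over by its upright post until the brake snaps on and the rubber pad stands against the tire section, and take the hand away. Only touch and push: pick nothing up and leave the loose things where they lie.

Things in the scene. Friction and masses are not known exactly. Their poses are not given: they have to be found in the camera images.
- mount: Fixed grey base plate, 270 x 450 x 12 mm (x, y, z), on the shelf. Origin on its underside; the plate's centre lies at local (5, 0) mm. Local x points from the robot's side to the tire section, y to the lever's side, z up. It carries the dial at its -y end and the lever, pad and tire section (a black curved bar 35 mm thick, lying level) at its +y end.
- preload: Aluminium housing of the dial, 130 x 130 x 30 mm, fixed on the plate. Origin at the centre of its underside, z up. Its top carries three dark steel marks around the dial, 57.5 mm from the axis: a round stud at +34 degrees (from local +x towards +y), a short radial bar 10 mm long at 0 degrees (local +x, the middle mark) and another stud at -34 degrees.
- dial_top (a point): Centre of the flat top of the black knurled dial, on its vertical axis, z up, 77 mm above the shelf (65 mm above the housing's underside). The dial is a disc 94 mm in diameter (96 over the knurls), 28 mm high, too wide to pinch. A thin steel index line on its top runs out from 19 to 45 mm from the axis.
- carrier (a joint): How far the sprung dial is pressed straight down, in m: 0 free, at most 0.006. It starts to yield at about 3 N, and the force grows by 1.5 N per mm. Pressed down about 4 mm (9 N) at 36 mm from the axis, a fingertip dragged along the circle turns the dial by friction without slipping; at half that force it may slip.
- dial (a joint): Turn of the dial in rad, growing clockwise seen from above. Detents at 0 (index at the first stud, the start), 0.6 (index at the middle bar: the target) and 1.2 (index at the last stud). It takes up to about 0.07 N m to leave a detent; let go, it snaps to the nearest one. Stops at -0.1 and 1.3.
- pivot (a point): Point on the lever's vertical hinge axis, 45 mm above the shelf; fixed to the mount, with the mount's axes.
- lever_tip (a point): Centre of the top of the upright round steel post at the lever's free end: 18 mm in diameter, its top 94 mm and its foot 44 mm above the shelf, 120 mm from the hinge axis. The flat lever arm, 18 mm wide, lies below it at 40 to 46 mm. Free space of at least 65 mm lies between the post and the dial's housing at the start.
- lever (a joint): Swing of the lever in rad, growing clockwise seen from above: 0 is off (the lever points to mount -x and 30 degrees towards -y), 1 is on (57 degrees farther, towards mount +y). It is over-centre: the post resists a push with up to about 3 N, and past 0.5 it snaps to 1 by itself; before 0.5 it falls back to 0.
- pad (a joint): Travel of the rubber brake pad in m, driven by the lever: 0 is off, 0.010 is against the tire section.
- feeler: Loose brass feeler gauge set, 86 x 17 x 13 mm, lying on the mount plate between the dial housing and the tire section. Origin at the centre of its underside. Bystander.
- spare_pad: Loose grey rubber block 22 x 46 x 26 mm lying on the plate beyond the dial. Origin at the centre of its underside. Bystander.
- torque_wrench: Loose chrome torque wrench, 380 mm long along local x (from -200 to 180 mm), 34 mm wide, 32 mm high, on the shelf at the robot's right. Bystander.
- footrest: Loose black plastic footrest plate, 170 x 140 mm, 10 mm thick with a 32 mm high rim at +x, at the left. Origin at the centre of its underside. Bystander.
- grease_tin: Loose metal tin, 68 mm in diameter, 60 mm high, at the far left. Origin at the centre of its underside. Bystander.
- screwdriver: Loose screwdriver, 180 mm long, at the near left. Bystander.

How it is judged:
By the outcome, as a careful person would: the job done as asked, in the order asked, and still so for the second after the job is handed in, with the robot touching nothing.
It also fails if it takes over 45 s, if anything falls off the work surface, if the arm or the gripper's body presses on something with over 40 N, if the wrist force passes 120 N, or if a joint passes its speed limit or range.

## Robot

A 6-joint arm with a two-finger parallel gripper is mounted at the origin on the work surface. World frame = base frame: x ahead of the robot, y to its left, z up, the work surface at z = 0. Lengths are in m, angles in rad, forces in N, time in s.
With the tool pointing down it reaches from about 0.35 to 0.725 m from the base axis. Payload 6 kg.
Tool frame: the origin (TCP) lies midway between the tips of the shut fingers; the grasp point (between the pads) lies 19 mm behind it; z points along the fingers, y is the line along which they close (so a half turn about z gives the same grasp; the last joint's range is limited). The gripper opens to 85 mm and grips with 20 to 120 N. Pads are 22 mm wide; open, the fingers measure 114 mm over their backs; the gripper's body (76 mm by 85 mm) begins 54 mm behind the grasp point. The pads swing forward as they close: fully open they stand 13 mm farther back than shut.
Start: joints at [-0.853, 0.04, 0.085, 0, -1.615, -0.334], TCP at [0.225, -0.556, 0.231] pointing down, gripper open.
Joint ranges: [-2.56, 2.56], [-1.29, 2.01], [-1.08, 1.49], [-3.29, 1.98], [-2.81, -0.18], [-2.99, 2.99]. Speed limits (rad/s): [2.57, 2.57, 3.01, 3.14, 3.14, 3.14].

## Interface

Orientations are given as a 3x3 rotation matrix whose columns are the frame's x, y, z axes.
In Python, from bench import env gives the robot as it stands.
- The arm moves only by the tool play_rows, never from a script. Its arguments are lists of equal length, an entry for each row: "fingers": the opening, from -1 (shut) to 1 (fully open); "xyz": the shift along the tool's x, y, z in m, a list of three; "rot": the turn, a rotation vector about the tool's x, y, z in rad, a list of three. In form: {"fingers": [fingers, ...], "xyz": [[x, y, z], ...], "rot": [[wx, wy, wz], ...]}. A call has 1 to 20 rows; each row is the pose to reach, as a shift and turn from the pose commanded when the call began, along the tool's axes at that moment; what a row does not reach only later rows make up. A row lasts 1/8 s, in which the tool goes at most 62.5 mm and 10.7 degrees, less where a joint would pass 70% of its speed; a pose out of reach is approached as far as the arm can. A call with a gripper value outside its range is refused whole. The fingers move at their own pace and stop on an object; "newtons" is the grip in N (left out, the last holds). Time passes only in rows, so rows that repeat a pose let the fingers close. It gives the time, the measured TCP pose, the force, the opening and the grip force at its end, in the units of the state.
- env.read_state(): the state, without advancing time (a new reading comes with each control period).
- env.read_camera(name): name is "scene" or "top"; returns (picture, depth): 400x640x3 uint8, red, green, blue; 400x640 float32, m along the optical axis (not along the pixel's ray), 0 where there is no reading.
- env.camera_params(name): a dict with "intrinsics" (3x3 intrinsics, pixels), "T" (4x4, takes a point from camera to world coordinates). Camera axes: x right, y down, z forward; pixel columns grow to the right and rows downward; lengths in m; the calibration is good to about 2 mm. A picture is of the moment at which its call begins. camera_params takes no time and is no camera call.
- env.sign_off(): hands the job in; it is judged then, once.
The state is a dict: "t": time; "q": joint angles; "joint_vel": joint speeds; "joint_torque": joint torques, N m; "tool_pos": TCP position; "tcp_rot": TCP orientation; "contact_force": force on the tool from outside, world axes, zero at the start; "wrist_torque": the same for the moment, N m; "opening": opening from 0.0 (shut) to 1.0 (fully open); "grip_force": force on a finger pad.
Only numpy, scipy, OpenCV 4.12 (cv2) and the standard library are available. Lean on these libraries where they do the work, as an engineer would, in place of code of your own. Each camera call takes 0.05 s, during which the arm holds its last target. There are 200 camera calls.

## Working session

There is one attempt and no reset: what is moved stays moved. The work goes in short steps, Python scripts to look and compute and a tool call to move; the robot and the scene stay as the last step left them, time stands still between calls to the robot, and variables do not carry over. Pictures are saved under pics/ and viewed, at most 10 in all, crops included, and the job is handed in when it is done.

Besides the shell and the picture viewer there is one more tool, called after "Request:" by a JSON object that holds its "op" and its "data". play_rows: Moves the arm, as the interface text tells. Its arguments: {"type":"object","properties":{"fingers":{"type":"array","items":{"type":"number"}},"xyz":{"type":"array","items":{"type":"array","items":{"type":"number"}}},"rot":{"type":"array","items":{"type":"array","items":{"type":"number"}}},"newtons":{"type":"number"}},"required":["fingers","xyz","rot"]}

```bash
mkdir -p pics
python3 - <<'E'
from bench import env
import cv2,numpy as np
for n in("top","scene"):
    p,d=env.read_camera(n); cv2.imwrite(f"pics/{n}0.png",p[:,:,::-1]); np.save(f"pics/{n}0.npy",d)
    c=env.camera_params(n); print(n,c["intrinsics"],c["T"].round(4))
s=env.read_state(); print(s["t"],s["tool_pos"],s["tcp_rot"],s["opening"])
E
```

```text
top [[390.97451961   0.         320.52155273]
 [  0.         390.97451961 199.64866898]
 [  0.           0.           1.        ]] [[ 1.8000e-02 -9.9920e-01  3.6100e-02  4.1510e-01]
 [-9.9980e-01 -1.8000e-02 -9.0000e-04  3.4200e-02]
 [ 1.5000e-03 -3.6100e-02 -9.9930e-01  1.4805e+00]
 [ 0.0000e+00  0.0000e+00  0.0000e+00  1.0000e+00]]
scene [[474.54464084   0.         314.87898941]
 [  0.         474.54464084 197.46091376]
 [  0.           0.           1.        ]] [[ 0.699   0.5195 -0.4914  1.2264]
 [ 0.715  -0.4953  0.4935 -0.7289]
 [ 0.013  -0.6963 -0.7176  1.1702]
 [ 0.      0.      0.      1.    ]]
0.1 [ 0.22462529 -0.55604954  0.23035188] [[-9.27232474e-01 -3.74485474e-01 -7.54546337e-04]
 [-3.74486199e-01  9.27231372e-01  1.43832734e-03]
 [ 1.61006339e-04  1.61623101e-03 -9.99998681e-01]] 1.000983367270966
```

View pics/top0.png

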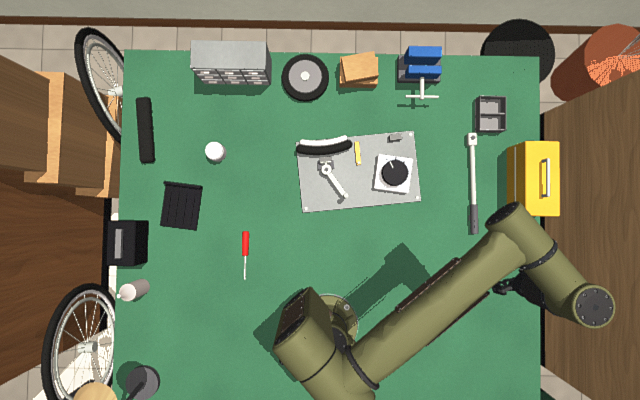

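View pics/scene0.png

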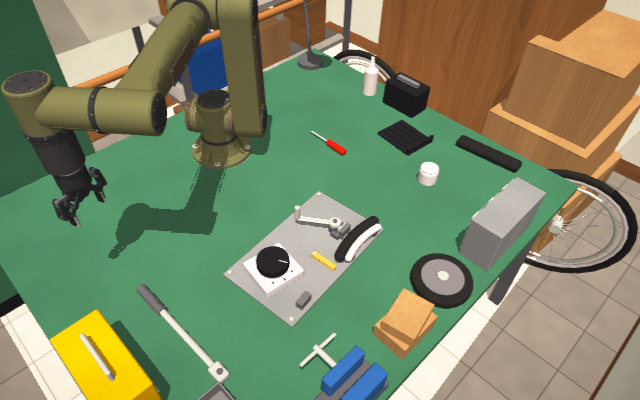

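The top view shows the dial at about (395,173), the lever hinge at about (326,168) with the post near (344,198), and the plate corners near (298,148) to (420,200). Next I take crops and measurements.

```bash
cat > h.py <<'E'
from bench import env
import cv2,numpy as np
def ray(n,u,v,z):
    c=env.camera_params(n);K,T=c["intrinsics"],c["T"]
    d=T[:3,:3]@np.linalg.solve(K,[u,v,1.]);o=T[:3,3]
    return o+d*(z-o[2])/d[2]
def proj(n,p):
    c=env.camera_params(n);K,T=c["intrinsics"],c["T"]
    q=K@(T[:3,:3].T@(np.asarray(p)-T[:3,3]));return q[:2]/q[2]
E
python3 - <<'E'
from h import *
p=cv2.imread("pics/top0.png");s=cv2.imread("pics/scene0.png")
a=cv2.resize(p[125:220,290:430],None,fx=4,fy=4,interpolation=cv2.INTER_CUBIC)
b=cv2.resize(s[185:330,220:390],None,fx=4,fy=4,interpolation=cv2.INTER_CUBIC)[:, :]
cv2.imwrite("pics/a.png",a);cv2.imwrite("pics/b.png",b)
def blobs(n,im,m,off,z,lo,hi):
    for c in cv2.findContours(m.astype(np.uint8),0,2)[0]:
        A=cv2.contourArea(c)
        if lo<A<hi:
            (x,y),r=cv2.minEnclosingCircle(c);e=cv2.fitEllipse(c) if len(c)>5 else 0
            print(n,A,x+off[0],y+off[1],r,e and (e[0][0]+off[0],e[0][1]+off[1],e[1]),ray(n,(e[0][0] if e else x)+off[0],(e[0][1] if e else y)+off[1],z).round(4))
t=p[150:200,370:420];blobs("top",p,t.max(2)<70,(370,150),.077,150,2000)
t=s[240:285,250:300];blobs("scene",s,t.max(2)<70,(250,240),.077,150,3000)
# plate
hsv=cv2.cvtColor(p,cv2.COLOR_BGR2HSV);m=(hsv[...,1]<60).astype(np.uint8);m[:120]=0;m[225:]=0;m[:,:285]=0;m[:,435:]=0
c=max(cv2.findContours(m,0,2)[0],key=cv2.contourArea);bx=cv2.boxPoints(cv2.minAreaRect(c));
for q in bx: print(q,ray("top",*q,.012).round(4))
E
```

```text
top 439.0 394.125 172.4375 12.955100059509277 (394.5403709411621, 173.18007469177246, (22.4284610748291, 25.70530891418457)) [ 0.566 -0.232  0.077]
scene 764.0 272.5 261.67646980285645 16.406749725341797 (272.42013931274414, 261.60602378845215, (30.43203353881836, 32.53792190551758)) [ 0.5758 -0.2412  0.077 ]
[294.66907 139.58041] [0.6935 0.1346 0.012 ]
[413.81134 128.0505 ] [ 0.7456 -0.3153  0.012 ]
[420.90002 201.29999] [ 0.4687 -0.3446  0.012 ]
[301.75775 212.8299 ] [0.4174 0.1024 0.012 ]
```

View pics/a.png

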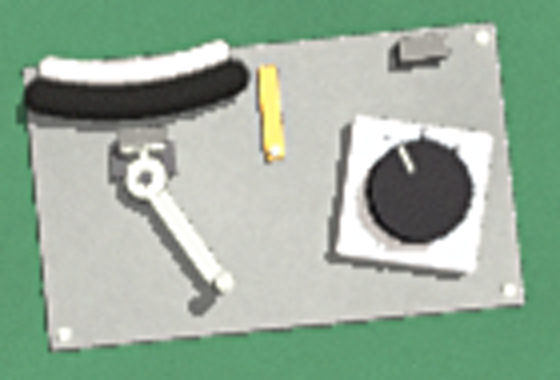

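View pics/b.png

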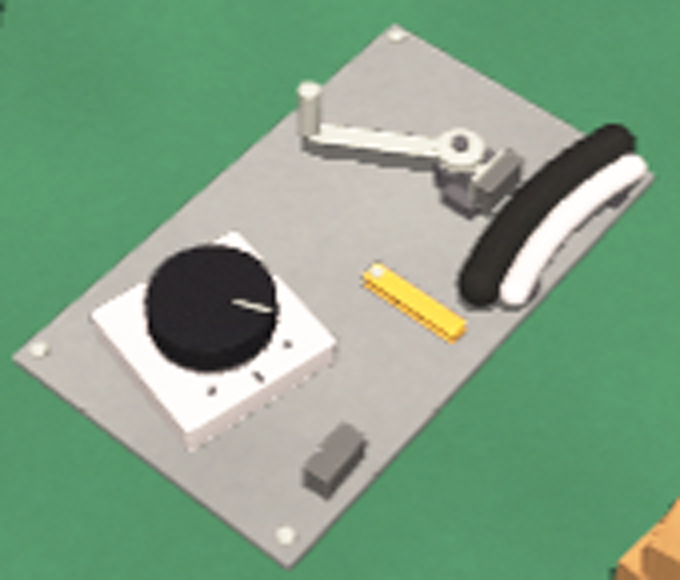

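Crop A shows the dial centre at (420,191), the index line pointing up-left to (402,148), the lever post top at (224,284) and the hinge at (146,177). Crop B shows the three housing marks at (287,345), (258,377) and (211,391), the middle one being the bar, and the post top at (309,90).

Run:
```python
from h import *
A=lambda x,y:((x+.5)/4-.5+290,(y+.5)/4-.5+125)
B=lambda x,y:((x+.5)/4-.5+220,(y+.5)/4-.5+185)
T=lambda x,y,z:ray("top",*A(x,y),z)[:2].round(4)
S=lambda x,y,z:ray("scene",*B(x,y),z)[:2].round(4)
# dial top by extents, top/left/right edges of the mask in the scene view
from scipy.optimize import least_squares
p=cv2.imread("pics/scene0.png")
th=np.linspace(0,2*np.pi,361)
def ext(n,c,z=.077):
    q=np.array([proj(n,[c[0]+.0475*np.cos(t),c[1]+.0475*np.sin(t),z]) for t in th]);return q[:,0].min(),q[:,0].max(),q[:,1].min(),q[:,1].max()
obs=[*B(146,0)[:1],*B(277,0)[:1],B(0,244)[1]]
print("dial scene",least_squares(lambda c:np.array(ext("scene",c)[:3])-obs,[.57,-.235]).x)
obsT=[A(366,0)[0],A(474,0)[0],A(0,138)[1],A(0,244)[1]]
print("dial top",least_squares(lambda c:np.array(ext("top",c))-obsT,[.57,-.235]).x)
print("marks S",S(287,345,.042),S(258,377,.042),S(211,391,.042))
print("housing S corners",S(236,233,.042),S(93,315,.042),S(187,432,.042),S(335,342,.042))
print("housing T corners",T(354,115,.042),T(493,134,.042),T(474,273,.042),T(336,254,.042))
print("post T,S",T(224,282,.094),S(309,90,.094),"pivot",T(146,177,.05),S(461,147,.05))
print("plate T",T(24,70,.012),T(495,24,.012),T(523,302,.012),T(50,350,.012))
print("plate S",S(394,25,.012),S(14,356,.012),S(290,568,.012),S(652,178,.012))
print("index T",T(411,170,.077),T(402,148,.077),"S",S(235,301,.077),S(273,311,.077))
print("feeler",T(268,66,.025),T(274,158,.025))
```

```text
Traceback (most recent call last):
  File "h.py", line 8, in proj
    c=env.camera_params(n);K,T=c["intrinsics"],c["T"]
ValueError: time passes only in moves, steps and waits
```

```bash
cat > h.py <<'E'
from bench import env
import cv2,numpy as np
C={n:env.camera_params(n) for n in("top","scene")}
def ray(n,u,v,z):
    c=C[n];K,T=c["intrinsics"],c["T"]
    d=T[:3,:3]@np.linalg.solve(K,[u,v,1.]);o=T[:3,3]
    return o+d*(z-o[2])/d[2]
def proj(n,p):
    c=C[n];K,T=c["intrinsics"],c["T"]
    q=K@(T[:3,:3].T@(np.asarray(p)-T[:3,3]));return q[:2]/q[2]
E
python3 - <<'E'
from h import *
A=lambda x,y:((x+.5)/4-.5+290,(y+.5)/4-.5+125)
B=lambda x,y:((x+.5)/4-.5+220,(y+.5)/4-.5+185)
T=lambda x,y,z:ray("top",*A(x,y),z)[:2].round(4)
S=lambda x,y,z:ray("scene",*B(x,y),z)[:2].round(4)
from scipy.optimize import least_squares
th=np.linspace(0,2*np.pi,361)
def ext(n,c,z=.077):
    q=np.array([proj(n,[c[0]+.0475*np.cos(t),c[1]+.0475*np.sin(t),z]) for t in th]);return q[:,0].min(),q[:,0].max(),q[:,1].min(),q[:,1].max()
obs=[*B(146,0)[:1],*B(277,0)[:1],B(0,244)[1]]
print("dial scene",least_squares(lambda c:np.array(ext("scene",c)[:3])-obs,[.57,-.235],diff_step=1e-3).x)
obsT=[A(366,0)[0],A(474,0)[0],A(0,138)[1],A(0,244)[1]]
print("dial top",least_squares(lambda c:np.array(ext("top",c))-obsT,[.57,-.235],diff_step=1e-3).x)
print("marks S",S(287,345,.042),S(258,377,.042),S(211,391,.042))
print("housing S corners",S(236,233,.042),S(93,315,.042),S(187,432,.042),S(335,342,.042))
print("housing T corners",T(354,115,.042),T(493,134,.042),T(474,273,.042),T(336,254,.042))
print("post T,S",T(224,282,.094),S(309,90,.094),"pivot",T(146,177,.05),S(461,147,.05))
print("plate T",T(24,70,.012),T(495,24,.012),T(523,302,.012),T(50,350,.012))
print("plate S",S(394,25,.012),S(14,356,.012),S(290,568,.012),S(652,178,.012))
print("index T",T(411,170,.077),T(402,148,.077),"S",S(235,301,.077),S(273,311,.077))
print("feeler",T(268,66,.025),T(274,158,.025))
E
```

```text
dial scene [ 0.56844757 -0.2344069 ]
dial top [ 0.56893659 -0.23222531]
marks S [ 0.6176 -0.2078] [ 0.6237 -0.2411] [ 0.6096 -0.2729]
housing S corners [ 0.515  -0.1663] [ 0.5003 -0.2918] [ 0.6236 -0.3069] [ 0.6396 -0.181 ]
housing T corners [ 0.6421 -0.1771] [ 0.6268 -0.3058] [ 0.4978 -0.2895] [ 0.5131 -0.1621]
post T,S [ 0.4828 -0.0559] [ 0.4807 -0.0582] pivot [0.5802 0.0143] [0.5774 0.0139]
plate T [0.6839 0.1308] [ 0.7358 -0.3138] [ 0.4731 -0.3426] [0.42   0.1011]
plate S [0.4183 0.0979] [ 0.4701 -0.3449] [ 0.737  -0.3149] [0.684 0.126]
index T [ 0.5877 -0.2239] [ 0.6075 -0.2156] S [ 0.5829 -0.225 ] [ 0.6081 -0.2114]
feeler [ 0.6894 -0.0984] [ 0.603  -0.1053]
```

Request:
{"op": "play_rows", "data": {"fingers": [-1,-1,-1,-1,-1,-1,-1,-1,-1,-1,-1,-1,-1,-1], "xyz": [[-0.02,0.008,0],[-0.06,0.023,0],[-0.105,0.041,0],[-0.15,0.0585,0.01],[-0.195,0.076,0.02],[-0.24,0.0935,0.04],[-0.285,0.111,0.06],[-0.325,0.127,0.08],[-0.36,0.14,0.1],[-0.385,0.15,0.12],[-0.4,0.156,0.13],[-0.405,0.158,0.13],[-0.405,0.158,0.13],[-0.405,0.158,0.13]], "rot": [[0,0,0],[0,0,0],[0,0,0],[0,0,0],[0,0,0],[0,0,0],[0,0,0],[0,0,0],[0,0,0],[0,0,0],[0,0,0],[0,0,0],[0,0,0],[0,0,0]]}}

```text
t: 1.85
tool_pos: [0.541, -0.2589, 0.1024]
tcp_rot: [[-0.928, -0.374, 0.001], [-0.374, 0.928, -0.0], [-0.001, -0.001, -1.0]]
contact_force: [-0.0, -0.5, -0.5]
opening: -0.001
grip_force: 0.0
```

Run:
```python
from h import *
s=env.read_state(); print(s["t"],s["tool_pos"],s["tcp_rot"].round(4) if hasattr(s["tcp_rot"],"round") else s["tcp_rot"],s["opening"],s["contact_force"])
p,_=env.read_camera("scene")
cv2.imwrite("pics/s1.png",cv2.resize(p[170:320,190:390],None,fx=4,fy=4,interpolation=cv2.INTER_CUBIC)[:,:,::-1])
print(proj("scene",s["tool_pos"]))
```

```text
1.85 [ 0.54097962 -0.25894647  0.10235439] [[-9.276e-01 -3.736e-01  1.400e-03]
 [-3.736e-01  9.276e-01 -4.000e-04]
 [-1.200e-03 -9.000e-04 -1.000e+00]] -0.0012500589859598236 [-0.04878379 -0.53365273 -0.46639949]
[259.05401668 252.49188775]
```

View pics/s1.png

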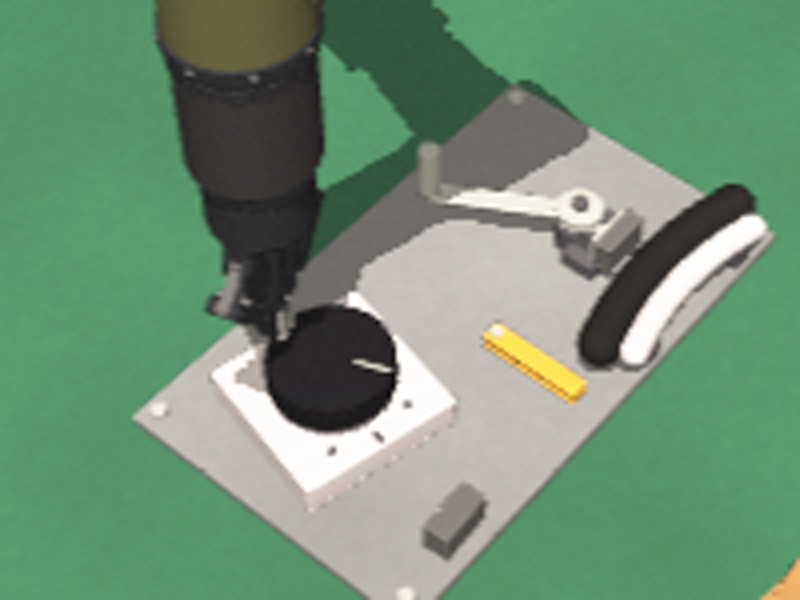

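The picture shows the shut fingertips over the dial's near side at about (275,340). The index line is clear at (375,366) and the bar mark is at (378,437).

Request:
{"op": "play_rows", "data": {"fingers": [-1,-1,-1,-1,-1,-1], "xyz": [[0,0,0.012],[0,0,0.021],[0,0,0.025],[0,0,0.027],[0,0,0.029],[0,0,0.029]], "rot": [[0,0,0],[0,0,0],[0,0,0],[0,0,0],[0,0,0],[0,0,0]]}}

```text
t: 2.65
tool_pos: [0.5412, -0.259, 0.074]
tcp_rot: [[-0.927, -0.375, 0.001], [-0.375, 0.927, -0.002], [-0.0, -0.002, -1.0]]
contact_force: [-3.0, -0.9, 7.5]
opening: -0.002
grip_force: 3.8
```

Request:
{"op": "play_rows", "data": {"fingers": [-1,-1,-1,-1,-1,-1,-1,-1,-1,-1,-1,-1,-1,-1], "xyz": [[0,0,0.001],[0.0006,0.0018,0.001],[0.0011,0.0036,0.001],[0.0014,0.0054,0.001],[0.0017,0.0072,0.001],[0.0019,0.009,0.001],[0.0021,0.0109,0.001],[0.0021,0.0128,0.001],[0.002,0.0146,0.001],[0.0018,0.0165,0.001],[0.0016,0.0183,0.001],[0.0012,0.0201,0.001],[0.0008,0.0219,0.001],[0.0008,0.0219,0.001]], "rot": [[0,0,0],[0,0,0.05],[0,0,0.1],[0,0,0.15],[0,0,0.2],[0,0,0.25],[0,0,0.3],[0,0,0.35],[0,0,0.4],[0,0,0.45],[0,0,0.5],[0,0,0.55],[0,0,0.6],[0,0,0.6]]}}

```text
t: 4.4
tool_pos: [0.5327, -0.2388, 0.0735]
tcp_rot: [[-0.977, 0.215, 0.002], [0.215, 0.977, -0.002], [-0.003, -0.001, -1.0]]
contact_force: [-3.1, -0.5, 8.9]
opening: -0.0
grip_force: 4.2
```

Run:
```python
from h import *
p,_=env.read_camera("scene")
cv2.imwrite("pics/s2.png",cv2.resize(p[220:310,210:330],None,fx=6,fy=6,interpolation=cv2.INTER_CUBIC)[:,:,::-1])
```

```text
(no output)
```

View pics/s2.png

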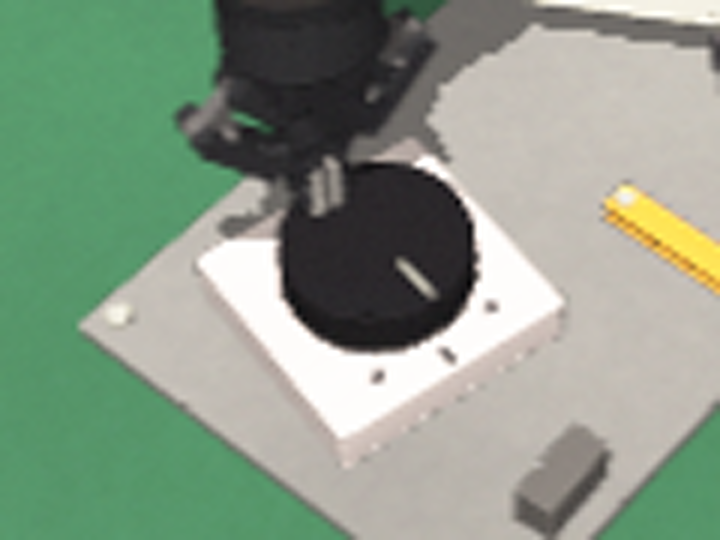

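The index line now runs from (400,262) to (434,298), towards the bar mark at (448,355). I lift the finger and check the rest angle.

Request:
{"op": "play_rows", "data": {"fingers": [-1,-1,-1,-1,-1,-1], "xyz": [[0,0,-0.003],[0,0,-0.01],[0,0,-0.03],[0,0,-0.06],[0,0,-0.08],[0,0,-0.08]], "rot": [[0,0,0],[0,0,0],[0,0,0],[0,0,0],[0,0,0],[0,0,0]]}}

```text
t: 5.2
tool_pos: [0.5331, -0.2384, 0.1537]
tcp_rot: [[-0.977, 0.214, 0.004], [0.214, 0.977, -0.001], [-0.004, 0.0, -1.0]]
contact_force: [-0.5, -0.4, -0.4]
opening: -0.001
grip_force: 0.0
```

Run:
```python
from h import *
p,_=env.read_camera("scene")
S=p[220:310,210:330]
cv2.imwrite("pics/s3.png",cv2.resize(S,None,fx=6,fy=6,interpolation=cv2.INTER_CUBIC)[:,:,::-1])
g=p.mean(2);c=np.array([.569,-.2345])
# brightness of the top around the dial at r 25..42 mm, by angle
for z in(.077,):
  best=[]
  for a in range(-45,46,1):
    r=np.deg2rad(a);v=[cv2.getRectSubPix(g.astype(np.float32),(1,1),tuple(map(float,proj("scene",[c[0]+R*np.cos(r),c[1]+R*np.sin(r),z]))))[0,0] for R in np.linspace(.024,.042,10)]
    best.append((np.mean(v),a))
  w=np.array([max(b[0]-60,0) for b in best]);print("index angle",(w*[b[1] for b in best]).sum()/w.sum(),sorted(best)[-3:],"target -6.7")
s=env.read_state();print(s["t"],s["tool_pos"],s["contact_force"])
```

```text
index angle -5.533463712362952 [(np.float32(155.99757), -4), (np.float32(162.34991), -6), (np.float32(162.36052), -5)] target -6.7
5.25 [ 0.53242587 -0.23800592  0.15185933] [-0.11043739 -0.7514681  -0.44418712]
```

View pics/s3.png

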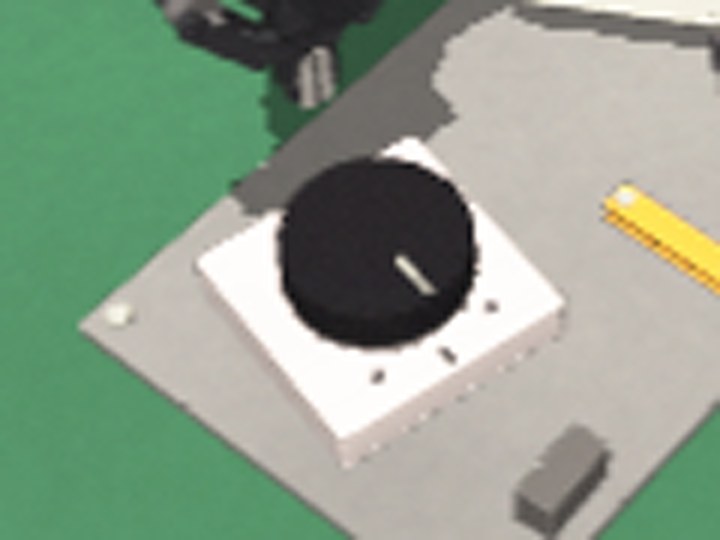

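The dial rests with its index at -5.5 degrees, against -6.7 for the bar, so it is in the middle detent. The line runs (400,260) to (430,292) towards the bar at (448,355). Next is the lever.

Request:
{"op": "play_rows", "data": {"fingers": [-1,-1,-1,-1,-1,-1,-1,-1,-1,-1,-1,-1], "xyz": [[0.01,0.018,0],[0.022,0.04,0],[0.037,0.066,0],[0.053,0.095,0],[0.065,0.115,0],[0.07,0.124,0],[0.07,0.124,0.015],[0.07,0.124,0.035],[0.07,0.124,0.06],[0.07,0.124,0.078],[0.07,0.124,0.085],[0.07,0.124,0.085]], "rot": [[0,0,-0.06],[0,0,-0.15],[0,0,-0.25],[0,0,-0.35],[0,0,-0.43],[0,0,-0.48],[0,0,-0.48],[0,0,-0.48],[0,0,-0.48],[0,0,-0.48],[0,0,-0.48],[0,0,-0.48]]}}

```text
t: 6.75
tool_pos: [0.4902, -0.1023, 0.066]
tcp_rot: [[-0.966, -0.26, -0.001], [-0.26, 0.966, -0.0], [0.001, -0.0, -1.0]]
contact_force: [-0.5, -0.7, 0.1]
opening: -0.004
grip_force: 0.0
```

Run:
```python
from h import *
p,_=env.read_camera("scene")
cv2.imwrite("pics/s4.png",cv2.resize(p[160:300,210:400],None,fx=4,fy=4,interpolation=cv2.INTER_CUBIC)[:,:,::-1])
```

```text
(no output)
```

View pics/s4.png

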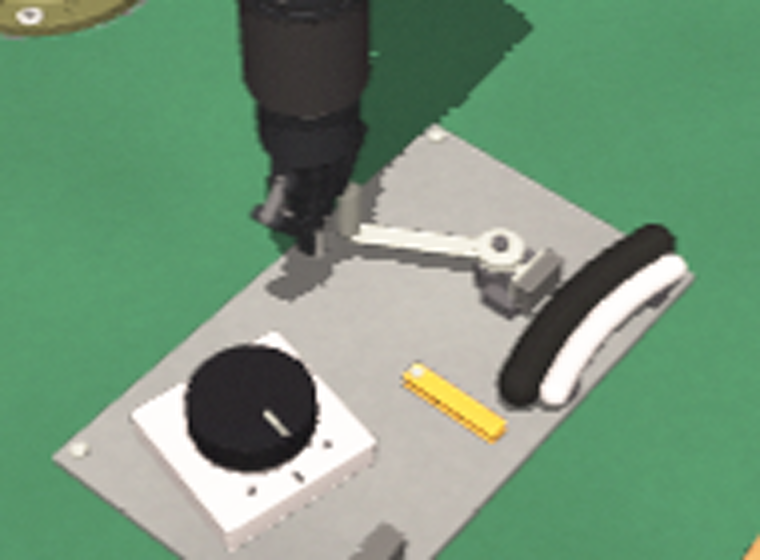

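The fingertips at about (318,245) stand behind the post at (350,210), which is untouched. I push along tool y.

Request:
{"op": "play_rows", "data": {"fingers": [-1,-1,-1,-1,-1,-1,-1,-1,-1,-1,-1,-1,-1,-1], "xyz": [[0,0.008,0],[0,0.016,0],[0,0.023,0],[0,0.03,0],[0,0.037,0],[0,0.044,0],[0,0.051,0],[0,0.058,0],[0,0.065,0],[0,0.072,0],[0,0.079,0],[0,0.085,0],[0,0.09,0],[0,0.09,0]], "rot": [[0,0,0],[0,0,0],[0,0,0],[0,0,0],[0,0,0],[0,0,0],[0,0,0],[0,0,0],[0,0,0],[0,0,0],[0,0,0],[0,0,0],[0,0,0],[0,0,0]]}}

```text
t: 8.55
tool_pos: [0.4669, -0.0146, 0.0664]
tcp_rot: [[-0.965, -0.261, 0.0], [-0.261, 0.965, 0.0], [-0.0, 0.0, -1.0]]
contact_force: [-0.3, 0.3, 0.7]
opening: -0.0
grip_force: 0.0
```

Run:
```python
from h import *
p,_=env.read_camera("scene")
cv2.imwrite("pics/s5.png",cv2.resize(p[160:300,210:400],None,fx=4,fy=4,interpolation=cv2.INTER_CUBIC)[:,:,::-1])
```

```text
(no output)
```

View pics/s5.png

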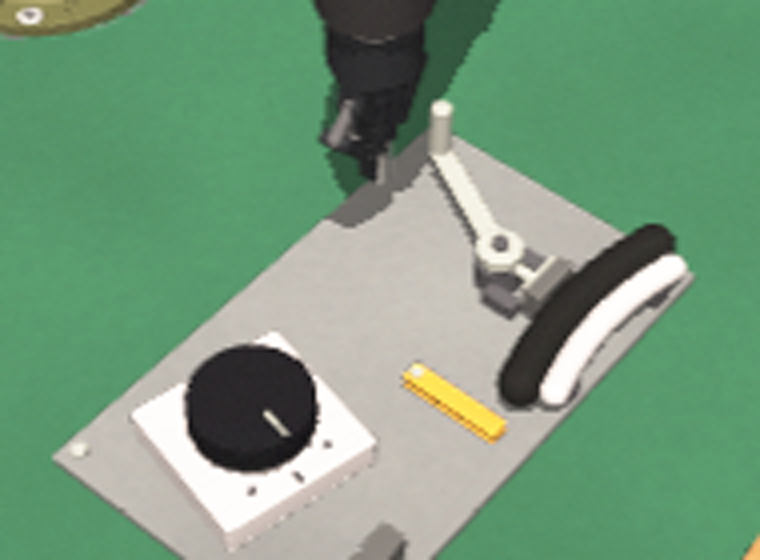

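The lever has snapped over: the post top is at (440,108), the pad meets the tire section at (548,280), and the index still points at the bar. I take the hand away.

Request:
{"op": "play_rows", "data": {"fingers": [-1,-1,-1,-1,-1,-1,-1,-1], "xyz": [[0,-0.01,-0.005],[0,-0.02,-0.02],[0,-0.03,-0.05],[0,-0.03,-0.09],[0,-0.03,-0.12],[0,-0.03,-0.14],[0,-0.03,-0.14],[0,-0.03,-0.14]], "rot": [[0,0,0],[0,0,0],[0,0,0],[0,0,0],[0,0,0],[0,0,0],[0,0,0],[0,0,0]]}}

```text
t: 9.6
tool_pos: [0.4743, -0.0442, 0.2051]
tcp_rot: [[-0.965, -0.261, -0.002], [-0.261, 0.965, 0.0], [0.002, 0.001, -1.0]]
contact_force: [-0.2, 0.0, -0.3]
opening: -0.002
grip_force: 0.0
```

Run:
```python
from h import *
s=env.read_state();print(s["t"],s["tool_pos"],s["contact_force"])
p,_=env.read_camera("scene")
cv2.imwrite("pics/s6.png",cv2.resize(p[160:300,210:400],None,fx=4,fy=4,interpolation=cv2.INTER_CUBIC)[:,:,::-1])
u=((440.5)/4-.5+210,(108.5)/4-.5+160);print("post",ray("scene",*u,.094),"expected on .466 .055")
```

```text
9.6 [ 0.47430168 -0.04418709  0.20514521] [-0.19298103  0.01792142 -0.26935026]
post [0.46509036 0.05653408 0.094     ] expected on .466 .055
```

View pics/s6.png

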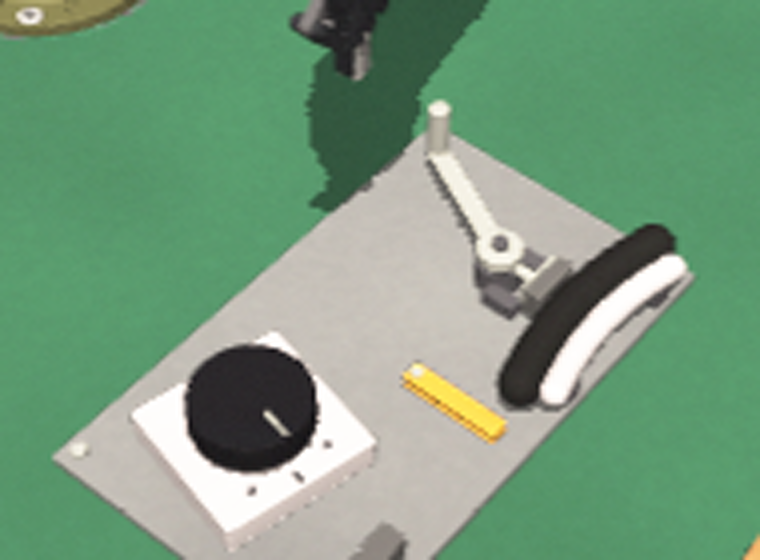

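The hand is clear, the lever is on with its post at (438,108), the pad stands at the tire section, and the index at (277,424) points at the bar (298,477).

```bash
python3 -c "
from bench import env
print(env.sign_off())"
```

```text
the job is handed in; nothing more can be done
None
```

The job is handed in: I turned the dial into the middle detent first, then pushed the lever until the brake snapped on with the pad against the tire section, and the hand is clear of everything.

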